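# Open the leaning canister and stand its safety cap on the crowded shelf

## Task

Open the leaning steel canister: push its sprung safety cap down against the spring, twist it free anticlockwise while it is down, and lift it off. Then stand the cap upright (knob on top) in the clear gap on the low wooden shelf, setting it down rather than dropping it, with the cap touching none of the things there and nothing on the shelf or table pushed out of place.

Things in the scene. Friction and masses are not known exactly. Their poses are not given: they have to be found in the camera images.
- canister: Fixed steel canister, 100 mm across, 150 mm long, leaning in a wooden cradle. Origin: on the table straight below the rim's centre; z up. Its axis leans 25 degrees from vertical towards the body's own -x (roughly towards the robot): outward along (-0.423, 0, 0.906) in this frame. Cradle and canister reach 40 mm in front (-x), 155 mm behind and 55 mm to either side.
- neck (a point): Centre of the canister's rim (neck 60 mm across), on its axis, 205 mm above canister's origin. Inside is a bayonet with a 6 mm deep catch: press the cap 7 to 9 mm along the axis (its disc meets the rim at 10), keep it down and turn it anticlockwise, seen looking at the knob, about 70 degrees (50 to 85 frees it, stop at about 95); then draw it out along the axis, clear after 15 mm.
- knob (a point): Middle of the cap's round fluted knob, 38 mm above the cap's origin on its axis. The knob is 36 mm across and reaches from 25 to 51 mm above the cap's origin; being round it can be gripped at any angle about the axis. At the start the cap's axis is the canister's, its origin 10 mm inside the rim, the groove turned 35 degrees clockwise (seen looking at the knob) from the canister's x-z plane.
- cap: Loose bare-metal safety cap, 63 to 126 g, 51 mm tall: a stem 30 mm across with two lugs at its foot (46 mm over both along x, 8 mm wide, 5 mm thick), a disc 58 mm across from 20 to 25 mm above the origin, on it a round knob with a dark groove along x on its top. Origin: centre of the stem's flat foot, on which it stands; z: along its axis, out through the knob. At the start locked in the canister.
- plunger (a joint): Sprung plate inside the neck under the cap, m: 0 with the cap locked, growing as the cap is pressed in along its axis, negative (to -0.006) when the cap is out. It pushes the cap out with about 5 N when locked and 0.4 N more per mm pressed.
- shelf: Fixed low wooden shelf on turned feet, 250 mm (its x) by 380 mm (its y). Origin: on the table under its centre; its flat top lies 50 mm above the origin. Five things stand on it roughly in two rows of three; the sixth place is clear (about 120 x 120 mm); which one varies.
- glass_a: Steel drinking glass on the shelf, open top, 62 mm across at the rim, 80 mm tall. Origin: centre of its underside.
- glass_b: Second steel glass, the same as the first. Origin: centre of its underside.
- salt_pot: White ceramic salt pot with a cork stopper, on the shelf, 70 mm across, 72 mm tall. Origin: centre of its underside.
- katori: Small steel bowl on the shelf, 68 mm across, 32 mm tall. Origin: centre of its underside.
- kadai_handle: Loose aluminium loop handle of a kadai, lying flat on the shelf, 45 mm (its x) by 72 mm (its y), 14 mm tall. Origin: centre of its underside.
- sieve: Orange plastic sieve lying on the table to the right of the canister, bowl 72 mm across and 32 mm tall, handle reaching 115 mm from the centre towards its own -y. Origin: centre of the bowl's underside.
- spoon: Spoon with a wooden handle lying on the table between canister and shelf, 0.2 m long along its x (100 mm either way from the origin), 25 mm wide, 20 mm tall. Origin: centre of its underside.
Not all that is in view belongs to the job. Leave any green look-alike of the salt_pot alone.

How it is judged:
On the way, in this order (a step that is already met when the one before it is completed fails the run):
1. the cap, still in the canister, is pressed in by at least 4 mm (value of joint plunger above 0.004 m and distance between cap and neck below 0.03 m), for 0.1 s.
2. the cap is freed and lifted clear of the canister (its foot over 40 mm from the rim centre) (distance between cap and neck above 0.04 m), for 0.1 s.
3. the cap is set upright on the shelf while the fingers still hold it (foot within 5 mm of the shelf top) (z of cap in the frame of shelf between 0.045 and 0.055 m and x of cap in the frame of shelf between -0.11 and 0.11 m and y of cap in the frame of shelf between -0.175 and 0.175 m and angle between cap's own z axis and vertical below 0.15 rad and contact force between cap and the fingers above 0.3 N), for 0.1 s.
At the end, for the whole second after the job is handed in: The cap stands upright (within 0.15 rad) and at rest on the shelf top, its foot within 5 mm of the board's height and its centre at least 15 mm inside the board's edges, touching none of the other things; every glass, pot, bowl, handle, sieve and spoon is within 15 mm of where it started (z of cap in the frame of shelf between 0.045 and 0.055 m and x of cap in the frame of shelf between -0.11 and 0.11 m and y of cap in the frame of shelf between -0.175 and 0.175 m and angle between cap's own z axis and vertical below 0.15 rad and linear speed of cap below 0.02 m/s and contact force between cap and glass_a below 0.05 N and contact force between cap and glass_b below 0.05 N and contact force between cap and salt_pot below 0.05 N and contact force between cap and katori below 0.05 N and contact force between cap and kadai_handle below 0.05 N and contact force between cap and sieve below 0.05 N and contact force between cap and spoon below 0.05 N and distance of each of glass_a, glass_b, salt_pot, katori, kadai_handle, sieve, spoon from where it was at the start of the episode below 0.015 m).
It fails at once if the cap strikes another thing on the shelf or table (contact force between cap and glass_a above 0.3 N or contact force between cap and glass_b above 0.3 N or contact force between cap and salt_pot above 0.3 N or contact force between cap and katori above 0.3 N or contact force between cap and kadai_handle above 0.3 N or contact force between cap and sieve above 0.3 N or contact force between cap and spoon above 0.3 N).
It fails at once if a glass, the salt pot, the bowl, the kadai handle, the sieve or the spoon is pushed more than 15 mm or tipped over (distance of any of glass_a, glass_b, salt_pot, katori, kadai_handle, sieve, spoon from where it was at the start of the episode above 0.015 m or angle between any of glass_a, glass_b, salt_pot, katori, kadai_handle, sieve, spoon's own z axis and vertical above 0.6 rad).
It also fails if it takes over 45 s, if anything falls off the work surface, if the arm or the gripper's body presses on something with over 40 N, if the wrist force passes 120 N, or if a joint passes its speed limit or range.

## Robot

A 7-joint arm with a two-finger parallel gripper is mounted at the origin on the work surface. World frame = base frame: x ahead of the robot, y to its left, z up, the work surface at z = 0. Lengths are in m, angles in rad, forces in N, time in s.
With the tool pointing down it reaches from about 0.4 to 0.9 m from the base axis. Payload 5.5 kg.
Tool frame: the origin (TCP) lies at the very end of the fingers, on their centre line; the grasp point (between the pads) lies 19 mm behind it; x points along the fingers, z is the direction in which the jaws open and shut, and the axes are right-handed (so a half turn about x gives the same grasp; the last joint's range is limited). The gripper opens to 85 mm and grips with 20 to 120 N. Pads are 22 mm wide; open, the fingers measure 114 mm over their backs; the gripper's body (76 mm by 85 mm) begins 54 mm behind the grasp point. The pads swing forward as they close: fully open they stand 13 mm farther back than shut.
Start: joints at [0.263, 0.501, -0.427, 1.55, 0.221, 1.138, -0.21], TCP at [0.65, 0, 0.231] pointing down, gripper open.
Joint ranges: [-2.88, 2.88], [-0.31, 2.03], [-1.54, 1.56], [0.2, 2.42], [-1.41, 4.55], [0.19, 2.02], [-2.57, 2.57]. Speed limits (rad/s): [2.57, 2.57, 3.14, 3.14, 3.14, 3.14, 3.14].

## Interface

Orientations are given as a unit quaternion [w, x, y, z].
In Python, from workcell import r, eoat, status, optics gives the robot as it stands. Calls block until the motion is done:
- r.move_to(position, orientation): joint-space move of the TCP to a pose.
- r.movel(position, vel=0.15, attitude=None, stop_force=None): straight line of the TCP; attitude=None keeps the orientation; vel is the mean speed in m/s. With stop_force (N) it stops when the force on the tool has changed by that much, and returns True; else False.
- r.move_joints(angles): joint-space move.
- eoat.set_gripper(opening, force=None): opening from 0.0 (shut) to 1.0 (fully open); force is the grip in N (None keeps the last); returns when the fingers have stopped.
- r.sleep(seconds).
- r.inverse_kinematics(position, orientation): joint angles nearest the present ones, or None.
- status.read_state(): the state.
- optics.snapshot(name): name is "scene" or "side" or "wrist"; returns a dict with "img" (400x640x3 uint8, blue, green, red), "fx", "fy", "cx", "cy" (pixels), "world_from_camera" (4x4, takes a point from camera to world coordinates); the wrist camera has in their place "hand_eye" (4x4, takes a point from camera to tool coordinates, whose origin is the TCP and whose axes are the tool frame's). Camera axes: x right, y down, z forward; pixel columns grow to the right and rows downward; lengths in m; the calibration is good to about 2 mm. A picture is of the moment at which its call begins: read the wrist's pose just before it. There is no depth.
A pose or a line that the arm cannot do raises r.PlanningError and nothing moves.
- r.hand_in(): hands the job in, once; it reports no verdict.
The state is a dict: "time": time; "joint_pos": joint angles; "qvel": joint speeds; "effort": joint torques, N m; "ee_pos": TCP position; "ee_rot": TCP orientation; "contact_force": force on the tool from outside, world axes, zero at the start; "torque": the same for the moment, N m; "grip_width": opening from 0.0 (shut) to 1.0 (fully open).
Only numpy, scipy, OpenCV 4.12 (cv2) and the standard library are available. Lean on these libraries where they do the work, as an engineer would, in place of code of your own. Each camera call takes 0.05 s, during which the arm holds its last target.

## Working session

There is one attempt and no reset: what is moved stays moved. The work goes in short steps, each a Python script; the robot and the scene stay as the last script left them, time stands still between calls to the robot, and variables do not carry over. Pictures are saved under pics/ and viewed, and the job is handed in when it is done.

```bash
ls -la; mkdir -p pics
python3 - <<'E'
from workcell import r,eoat,status,optics
import cv2,numpy as np
s=status.read_state(); print(s)
for n in ("scene","side","wrist"):
    d=optics.snapshot(n); cv2.imwrite(f"pics/{n}0.png",d["img"])
    print(n,{k:(np.round(v,4).tolist() if k!="img" else v.shape) for k,v in d.items()})
E
```

```text
total 12
drwxr-xr-x  3 agent agent 4096 Dec  6 22:03 .
drwxr-xr-x 23 root  root  4096 Dec  6 22:03 ..
drwxr-xr-x  2 agent agent 4096 Dec  6 22:03 pics
{'time': 0.0, 'joint_pos': array([ 0.26319309,  0.50185368, -0.42676559,  1.55143674,  0.22074121,
        1.13829912, -0.2103141 ]), 'qvel': array([-0.00028545,  0.00202259, -0.00039229, -0.00072702, -0.00087603,
       -0.00085765, -0.00051668]), 'effort': array([ 1.57038257e-04, -5.69523740e+01, -5.81651285e+00, -2.80938792e+01,
        1.07328620e-02,  1.20940185e-02,  1.30241034e-05]), 'ee_pos': array([ 6.49308964e-01, -3.71533769e-05,  2.30258936e-01]), 'ee_rot': array([7.06415823e-01, 3.94878159e-05, 7.07797062e-01, 3.79801968e-05]), 'contact_force': array([0.70499938, 0.60577933, 0.41214975]), 'torque': array([0.02220177, 0.00382133, 0.02020794]), 'grip_width': 0.9975470763431659}
scene {'img': (400, 640, 3), 'fx': 484.9396, 'fy': 484.9396, 'cx': 317.1687, 'cy': 196.564, 'world_from_camera': [[-0.4928, 0.7444, -0.4505, 1.1312], [0.8701, 0.4278, -0.2449, 0.291], [0.0104, -0.5126, -0.8585, 1.2718], [0.0, 0.0, 0.0, 1.0]]}
side {'img': (400, 640, 3), 'fx': 396.141, 'fy': 396.141, 'cx': 321.1375, 'cy': 195.6567, 'world_from_camera': [[0.8992, -0.2625, 0.35, 0.122], [-0.4375, -0.5383, 0.7203, -0.9356], [-0.0007, -0.8008, -0.5989, 0.9027], [0.0, 0.0, 0.0, 1.0]]}
wrist {'img': (400, 640, 3), 'fx': 333.6586, 'fy': 333.6586, 'cx': 315.6297, 'cy': 200.6753, 'hand_eye': [[0.0001, -0.31, 0.9507, -0.1428], [-0.0006, -0.9507, -0.31, 0.0788], [1.0, -0.0006, -0.0003, 0.0], [0.0, 0.0, 0.0, 1.0]]}
```

View pics/scene0.png

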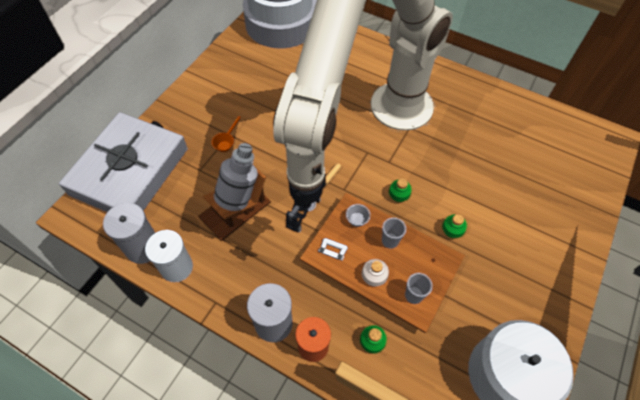

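View pics/side0.png

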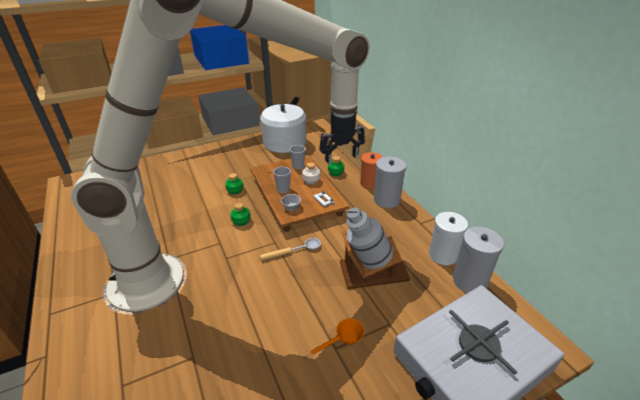

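View pics/wrist0.png

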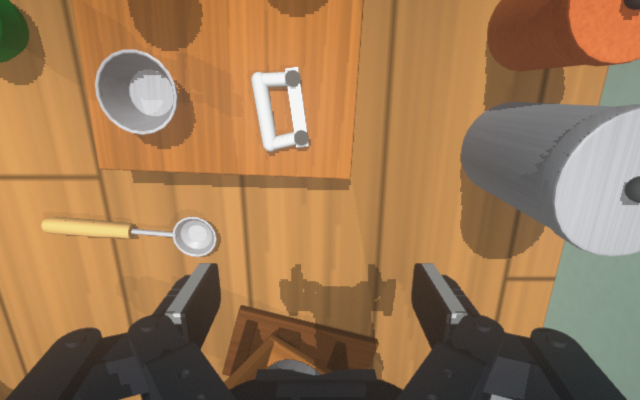

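The scene view shows the leaning canister with its knob at about (243,152). The shelf is centred near (383,262), and its clear place is near (435,255). Things that could be mistaken for the cap or the pot:
- white and grey lidded jars at (128,228), (168,252) and (270,310)
- orange jar at (313,338)
- green pots at (400,188), (455,225) and (373,338)

The canister is the only leaning can in a cradle, so I'll check it in close crops.

Run:
```python
import cv2,numpy as np
a=cv2.imread("pics/scene0.png");b=cv2.imread("pics/side0.png")
def crop(im,x0,y0,x1,y1,s,n): cv2.imwrite(n,cv2.resize(im[y0:y1,x0:x1],None,fx=s,fy=s,interpolation=cv2.INTER_CUBIC))
crop(a,190,100,290,250,4,"pics/c1.png")
crop(a,290,170,480,330,4,"pics/c2.png")
crop(b,230,140,430,300,4,"pics/c3.png")
```

```text
(no output)
```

View pics/c1.png

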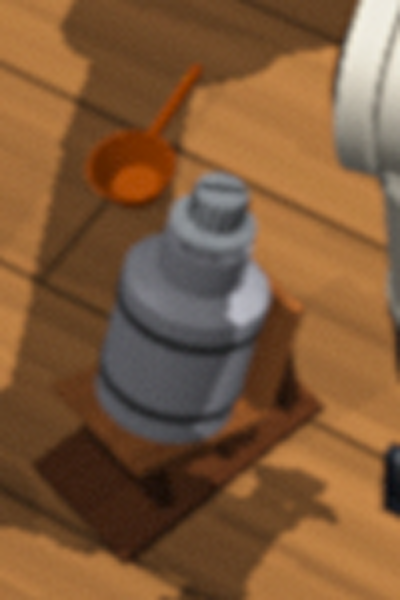

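View pics/c2.png

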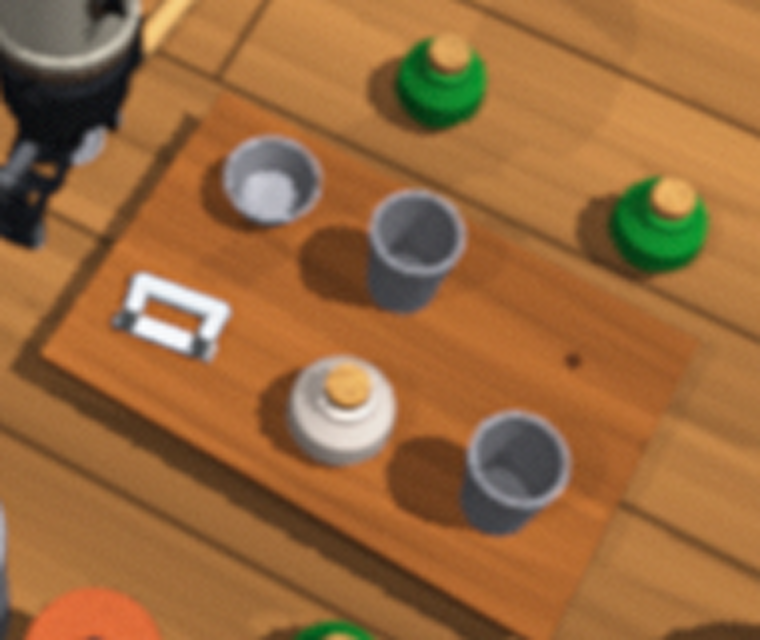

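View pics/c3.png

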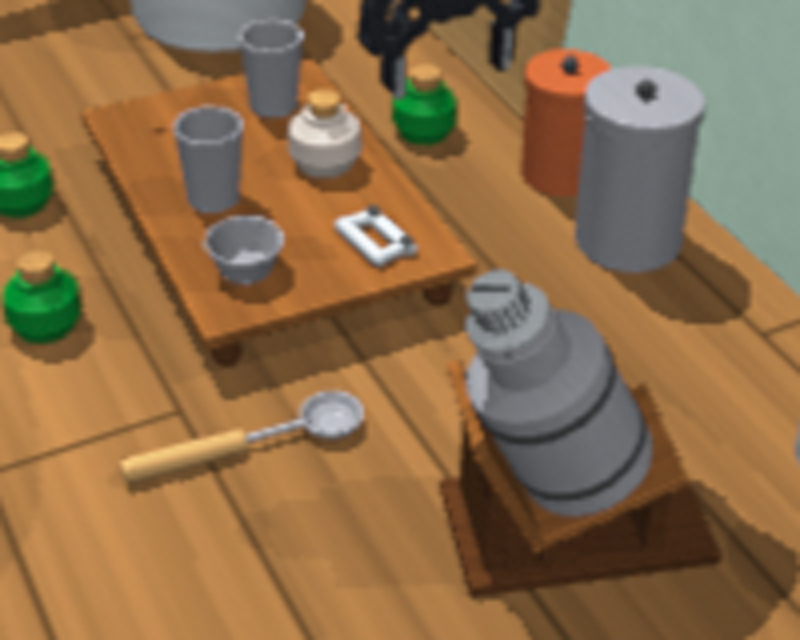

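The crops confirm that the leaning can carries the fluted, grooved knob, with its top at about scene (245,147) and side (353,212). On the shelf, the sixth place, next to the glass at scene (419,288), is empty. I'll measure these next.

```bash
cat > h.py <<'E'
import numpy as np,cv2
from scipy.spatial.transform import Rotation as R
CAM={"scene":dict(f=484.9396,c=(317.1687,196.564)),"side":dict(f=396.141,c=(321.1375,195.6567))}
CAM["scene"]["T"]=np.array([[-0.4928,0.7444,-0.4505,1.1312],[0.8701,0.4278,-0.2449,0.291],[0.0104,-0.5126,-0.8585,1.2718]])
CAM["side"]["T"]=np.array([[0.8992,-0.2625,0.35,0.122],[-0.4375,-0.5383,0.7203,-0.9356],[-0.0007,-0.8008,-0.5989,0.9027]])
def ray(cam,p):
    C=CAM[cam] if isinstance(cam,str) else cam
    d=C["T"][:,:3]@np.array([(p[0]-C["c"][0])/C["f"],(p[1]-C["c"][1])/C["f"],1.])
    return C["T"][:,3],d/np.linalg.norm(d)
def onz(cam,p,z):
    o,d=ray(cam,p); return o+d*(z-o[2])/d[2]
def tri(*rays):
    A=np.zeros((3,3));b=np.zeros(3)
    for o,d in rays:
        M=np.eye(3)-np.outer(d,d);A+=M;b+=M@o
    x=np.linalg.solve(A,b); return x,[np.linalg.norm((np.eye(3)-np.outer(d,d))@(x-o)) for o,d in rays]
def wcam(snap,st):
    q=st["ee_rot"];T=np.eye(4);T[:3,:3]=R.from_quat([q[1],q[2],q[3],q[0]]).as_matrix();T[:3,3]=st["ee_pos"]
    return dict(f=snap["fx"],c=(snap["cx"],snap["cy"]),T=(T@np.array(snap["hand_eye"]))[:3])
def quat(M):
    x,y,z,w=R.from_matrix(M).as_quat(); return [w,x,y,z]
E
python3 - <<'E'
from h import *
np.set_printoptions(precision=4,suppress=True)
c1=lambda x,y:(190+x/4,100+y/4); c2=lambda x,y:(290+x/4,170+y/4); c3=lambda x,y:(230+x/4,140+y/4)
print("knobtop",tri(ray("scene",c1(221,190)),ray("side",c3(492,287))))
print("disc c",tri(ray("scene",c1(212,228)),ray("side",c3(515,325))))
for n,p in dict(A=(220,95),B=(45,350),C=(700,345),D=(550,640)).items(): print("shelf",n,onz("scene",c2(*p),.05))
for n,p in dict(A=(85,110),B=(210,350),C=(475,265)).items(): print("shelf side",n,onz("side",c3(*p),.05))
for p in [(38,465),(128,558),(322,405)]: print("cradle sc",onz("scene",c1(*p),.012))
for p in [(443,490),(475,590),(717,557)]: print("cradle sd",onz("side",c3(*p),.012))
print("glassfront rim tri", tri(ray("scene",c2(417,232)),ray("side",c3(209,130))))
print("glass2 rim", tri(ray("scene",c2(518,452)),ray("side",c3(272,38))))
print("salt cork", tri(ray("scene",c2(348,378)),ray("side",c3(323,97))))
print("katori", onz("scene",c2(272,175),.08), onz("side",c3(244,240),.08))
print("knot",onz("scene",c2(572,360),.05),"greens",onz("scene",c2(672,195),.07),onz("scene",c2(450,52),.07))
print("spoon",onz("side",c3(125,470),.01),onz("side",c3(332,412),.01),"sieve",onz("scene",c1(130,165),.03))
E
```

```text
knobtop (array([ 0.5535, -0.2409,  0.2411]), [np.float64(0.00031793486216332947), np.float64(0.00031793486216327753)])
disc c (array([ 0.5668, -0.2468,  0.2085]), [np.float64(0.0023325105346385755), np.float64(0.002332510534638602)])
shelf A [0.4408 0.0088 0.05  ]
shelf B [0.6802 0.0002 0.05  ]
shelf C [0.4539 0.3881 0.05  ]
shelf D [0.6928 0.3777 0.05  ]
shelf side A [0.4525 0.3796 0.05  ]
shelf side B [ 0.4321 -0.0103  0.05  ]
shelf side C [ 0.6796 -0.0072  0.05  ]
cradle sc [ 0.7016 -0.3357  0.012 ]
cradle sc [ 0.7309 -0.2343  0.012 ]
cradle sc [ 0.5543 -0.1819  0.012 ]
cradle sd [ 0.547  -0.1981  0.012 ]
cradle sd [ 0.5214 -0.2942  0.012 ]
cradle sd [ 0.6956 -0.3448  0.012 ]
glassfront rim tri (array([0.5124, 0.1885, 0.123 ]), [np.float64(0.0015361474931363675), np.float64(0.0015361474931364877)])
glass2 rim (array([0.624 , 0.3077, 0.127 ]), [np.float64(0.0025045151813282074), np.float64(0.002504515181328376)])
salt cork (array([0.628 , 0.1946, 0.1219]), [np.float64(0.0006841062968483081), np.float64(0.0006841062968481577)])
katori [0.4976 0.0781 0.08  ] [0.4994 0.0767 0.08  ]
knot [0.508 0.316 0.05 ] greens [0.3661 0.3284 0.07  ] [0.335 0.143 0.07 ]
spoon [ 0.3355 -0.0693  0.01  ] [ 0.5078 -0.081   0.01  ] sieve [ 0.4512 -0.4267  0.03  ]
```

```bash
cat >> h.py <<'E'
YAW=np.deg2rad(-16.3); NECK=np.array([0.570,-0.2458,0.205])
def axis(yaw=None): 
    yaw=YAW if yaw is None else yaw
    return R.from_euler("z",yaw).apply([-np.sin(np.deg2rad(25)),0,np.cos(np.deg2rad(25))])
def att(phi,a):
    # tool x=-a ; phi=0: tool y horizontal (left), z = roughly ahead; phi turns positively about a
    x=-a; y=np.cross([0,0,1.],-x*0+np.array([1.,0,0])); y=y-x*(x@y); y/=np.linalg.norm(y)
    M=np.column_stack([x,y,np.cross(x,y)])
    return R.from_rotvec(np.deg2rad(phi)*a).as_matrix()@M
E
python3 - <<'E'
from h import *
from workcell import r,eoat,status,optics
np.set_printoptions(precision=3,suppress=True)
a=axis()
for phi in range(-180,181,20):
    row=[]
    for d,dp in ((.085,0),(.017,0),(.009,0),(.009,70),(.09,70)):
        q=r.inverse_kinematics(NECK+a*d,quat(att(phi+dp,a)))
        row.append(None if q is None else np.array(q))
    print(phi,[x is not None for x in row], *[x for x in (row[1],row[3]) if x is not None])
for yw in range(-180,180,30):
    M=R.from_euler("z",yw,degrees=True).as_matrix()@np.column_stack([[0,0,-1.],[0,1,0],[1,0,0]])
    q=r.inverse_kinematics([.498,.323,.077],quat(M)); q2=r.inverse_kinematics([.498,.323,.25],quat(M)); print(yw,q is not None,q2 is not None,q)
E
```

```text
-180 [True, True, True, True, True] [-0.677  0.535  1.37   2.087 -1.049  0.744 -1.878] [ 0.469  0.212 -0.088  2.056 -0.058  0.441 -1.511]
-160 [True, True, True, True, True] [ 0.334  0.193  0.064  2.061 -0.132  0.457 -2.318] [ 0.566  0.217 -0.197  2.053  0.002  0.441 -1.215]
-140 [True, True, True, True, True] [ 0.382  0.193  0.01   2.06  -0.107  0.457 -1.992] [ 0.624  0.221 -0.262  2.051  0.038  0.442 -0.897]
-120 [True, True, True, True, True] [ 0.44   0.195 -0.054  2.058 -0.076  0.456 -1.67 ] [ 0.647  0.223 -0.288  2.051  0.053  0.443 -0.561]
-100 [True, True, True, True, True] [ 0.522  0.198 -0.146  2.055 -0.032  0.456 -1.36 ] [ 0.673  0.225 -0.318  2.05   0.07   0.444 -0.227]
-80 [True, True, True, True, True] [ 0.62   0.204 -0.255  2.052  0.023  0.457 -1.059] [ 0.707  0.228 -0.356  2.049  0.093  0.445  0.102]
-60 [True, True, True, True, True] [ 0.64   0.206 -0.278  2.051  0.035  0.458 -0.72 ] [ 0.75   0.233 -0.405  2.047  0.122  0.447  0.426]
-40 [True, True, True, True, True] [ 0.662  0.207 -0.302  2.051  0.048  0.458 -0.382] [ 0.799  0.239 -0.461  2.046  0.157  0.449  0.744]
[... 1580 characters left out ...]
rue [-1.459  1.107  1.349  1.848 -1.164  1.254 -2.348]
-120 True True [-1.383  0.903  1.127  1.846 -0.952  1.056 -1.956]
-90 True True [-0.495  0.563 -0.164  1.816  0.125  0.773 -2.294]
-60 True True [-0.414  0.573 -0.27   1.813  0.206  0.783 -1.837]
-30 True True [-0.337  0.587 -0.371  1.81   0.285  0.797 -1.376]
0 True True [-0.269  0.605 -0.464  1.808  0.358  0.813 -0.911]
30 True True [-0.207  0.624 -0.548  1.805  0.425  0.831 -0.44 ]
60 True True [-0.15   0.647 -0.628  1.803  0.49   0.852  0.034]
90 True True [-0.091  0.675 -0.715  1.802  0.561  0.879  0.503]
120 True True [-0.016  0.721 -0.828  1.799  0.656  0.921  0.956]
150 True True [ 0.036  0.761 -0.912  1.798  0.729  0.96   1.428]
```

Run:
```python
from h import *
from workcell import r,eoat,status,optics
np.set_printoptions(precision=4,suppress=True)
a=axis()
q0=status.read_state()["ee_rot"]
r.move_to(NECK+a*.20,quat(att(-40,a)))
eoat.set_gripper(0.65,60)
r.movel(NECK+a*.10,vel=.1)
st=status.read_state(); d=optics.snapshot("wrist"); cv2.imwrite("pics/w1.png",d["img"])
np.savez("w1.npz",**{k:d[k] for k in("fx","cx","cy","hand_eye")},ee_pos=st["ee_pos"],ee_rot=st["ee_rot"])
print(st["time"],st["ee_pos"],NECK+a*.10,st["joint_pos"],st["grip_width"])
cv2.imwrite("pics/side1.png",optics.snapshot("side")["img"])
C=wcam(d,st)
for k in (.02,.031,.041):
    p=C["T"][:,:3].T@(NECK+a*k-C["T"][:,3]); print(k,C["c"][0]+C["f"]*p[0]/p[2],C["c"][1]+C["f"]*p[1]/p[2])
```

```text
2.9167 [ 0.5297 -0.2341  0.2964] [ 0.5294 -0.2339  0.2956] [ 0.6453  0.0423 -0.2512  2.0401 -0.0625  0.6264 -0.2845] 0.6509983460186307
0.02 313.9697957573427 209.17070813226528
0.031 313.91500941143914 214.59042466609873
0.041 313.86061681237123 219.97118995761105
```

View pics/w1.png

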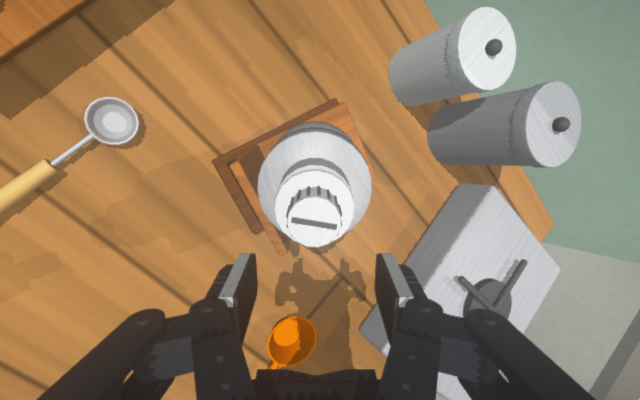

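View pics/side1.png

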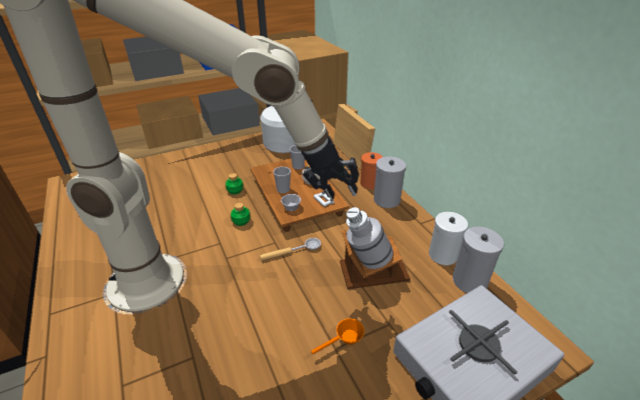

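The wrist view shows the knob top near (315,223), where I predicted (314,220), with the groove on it. I'll zoom in to check the axis and yaw.

Run:
```python
from h import *
d=np.load("w1.npz"); C=wcam(d,d)
im=cv2.imread("pics/w1.png")
a=axis()
def pr(p):
    v=C["T"][:,:3].T@(p-C["T"][:,3]); return np.array([C["c"][0]+C["f"]*v[0]/v[2],C["c"][1]+C["f"]*v[1]/v[2]])
s=6;x0,y0=250,100
out=cv2.resize(im[y0:y0+95+65,x0:x0+130],None,fx=s//2*1.5,fy=s//2*1.5,interpolation=cv2.INTER_CUBIC);s=4.5
M=att(0,a)
xg=R.from_rotvec(np.deg2rad(-35)*a).apply(R.from_euler("z",YAW).apply([np.cos(np.deg2rad(25)),0,np.sin(np.deg2rad(25))]))
yg=np.cross(a,xg)
def circ(h,rad,col):
    P=[((pr(NECK+a*h+rad*(np.cos(t)*xg+np.sin(t)*yg))+.5-[x0,y0])*s-.5) for t in np.linspace(0,2*np.pi,60)]
    cv2.polylines(out,[np.int32(P)],True,col,1)
circ(.041,.018,(0,0,255));circ(.015,.029,(255,0,0)); circ(-.04,.05,(0,200,0))
P=[np.int32((pr(NECK+a*.041+k*.018*xg)+.5-[x0,y0])*s) for k in(-1,1)]
cv2.line(out,tuple(map(int,P[0])),tuple(map(int,P[1])),(0,0,255),1)
cv2.imwrite("pics/w1o.png",out);print(out.shape)
```

```text
(720, 585, 3)
```

View pics/w1o.png

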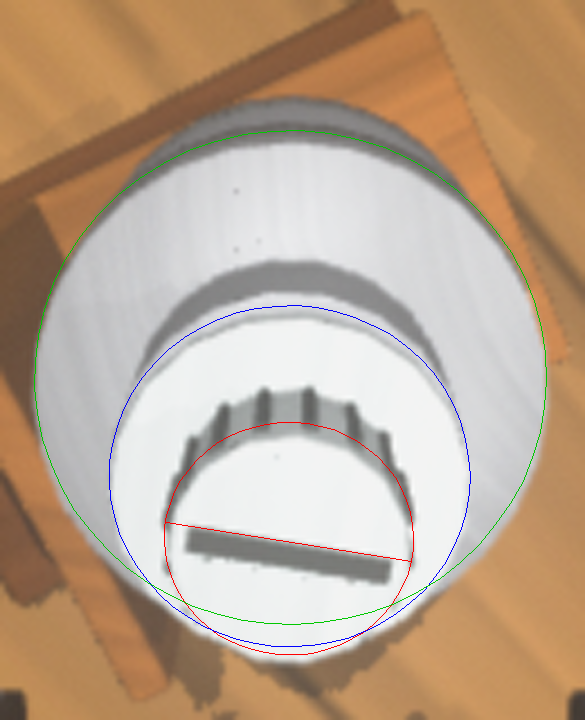

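The predicted outlines fit in size and angle, and the groove agrees to within about 1°. There is a uniform offset of about 3 px (1.1 mm), which I'll correct before approaching and gripping.

Run:
```python
from h import *
from workcell import r,eoat,status,optics
np.set_printoptions(precision=4,suppress=True)
d=np.load("w1.npz"); C=wcam(d,d); a=axis()
v=C["T"][:,1]; v=v-a*(a@v); v/=np.linalg.norm(v)
N=NECK+0.0011*v; print("neck",N); np.save("neck.npy",N)
f0=status.read_state()["contact_force"]
print(r.movel(N+a*.04,vel=.1,stop_force=6), r.movel(N+a*.0185,vel=.04,stop_force=6))
s=status.read_state(); print(s["time"],(s["ee_pos"]-N)@a, s["ee_pos"]-N-a*((s["ee_pos"]-N)@a), s["contact_force"]-f0)
cv2.imwrite("pics/w2.png",optics.snapshot("wrist")["img"])
```

```text
neck [ 0.5693 -0.2466  0.2048]
False False
4.4583 0.01832178584695551 [-0.0001  0.0001 -0.    ] [-0.5051  1.4527 -0.2274]
```

View pics/w2.png

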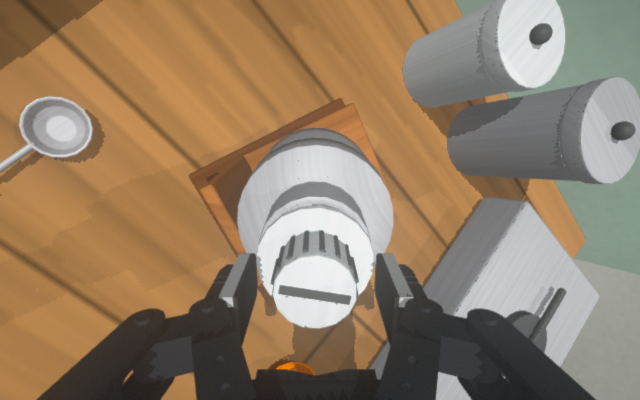

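The knob, at (315,290), is centred between the fingers, whose inner faces are at about x=252 and 380. Next I'll close and check the force.

Run:
```python
from h import *
from workcell import r,eoat,status,optics
np.set_printoptions(precision=4,suppress=True)
N=np.load("neck.npy");a=axis()
f0=status.read_state()["contact_force"]
eoat.set_gripper(0.0,70); r.sleep(.2)
s=status.read_state(); e=s["ee_pos"]-N; print(s["time"],s["grip_width"],e@a,e-a*(e@a),"df",s["contact_force"]-f0,(s["contact_force"]-f0)@a,s["torque"])
cv2.imwrite("pics/w3.png",optics.snapshot("wrist")["img"])
```

```text
5.025 0.3978519271025116 0.018720540819586004 [ 0.0001 -0.      0.0001] df [-3.4968 -0.0064  2.5576] 3.7356727467937123 [0.2667 0.6123 0.041 ]
```

View pics/w3.png

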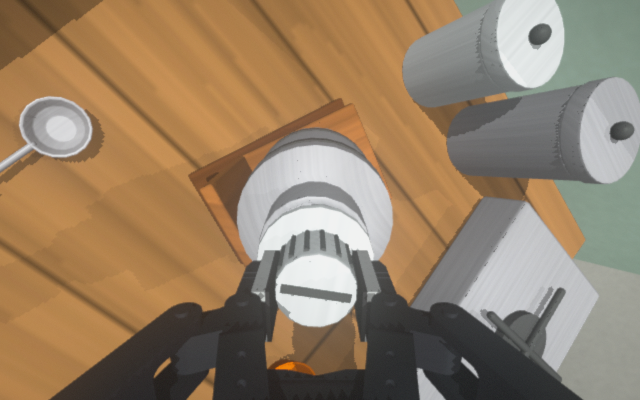

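Run:
```python
from h import *
from workcell import r,eoat,status,optics
np.set_printoptions(precision=4,suppress=True)
N=np.load("neck.npy");a=axis()
f0=status.read_state()["contact_force"]
print(r.movel(N+a*.0105,vel=.02,stop_force=25)); r.sleep(.25)
s=status.read_state(); e=s["ee_pos"]-N; print(s["time"],s["grip_width"],e@a,e-a*(e@a),"df",s["contact_force"]-f0,(s["contact_force"]-f0)@a,s["torque"],s["joint_pos"])
cv2.imwrite("pics/w4.png",optics.snapshot("wrist")["img"])
```

```text
False
5.875 0.39551184487279795 0.010439378604413189 [ 0.0001 -0.0001  0.0001] df [-2.0309  1.4667  3.7762] 4.420169304752735 [0.2822 0.7355 0.0087] [ 0.6055  0.2162 -0.2384  2.0526  0.0206  0.444  -0.3566]
```

View pics/w4.png

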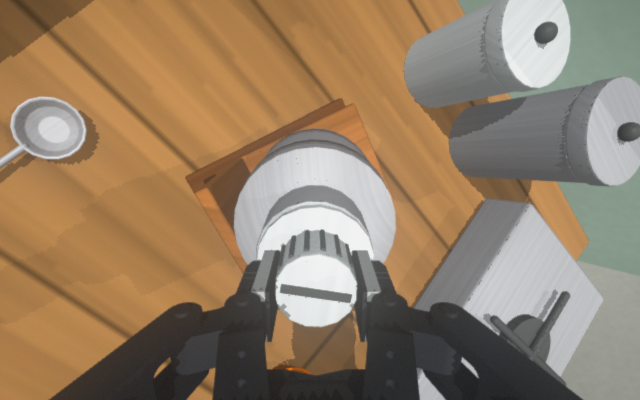

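The outward force is now about 8.2 N, which matches the spring at 8 mm. The groove hasn't moved in the hand, so nothing slipped. Now the 70° twist using joint 7 alone, in two steps.

Run:
```python
from h import *
from workcell import r,eoat,status,optics
np.set_printoptions(precision=4,suppress=True)
N=np.load("neck.npy");a=axis()
q0=np.array(status.read_state()["joint_pos"]);f0=status.read_state()["contact_force"]
for k in (35,70):
    q=q0.copy();q[6]+=np.deg2rad(k); r.move_joints(q); r.sleep(.1)
    s=status.read_state(); e=s["ee_pos"]-N; print(k,s["time"],e@a,e-a*(e@a),(s["contact_force"]-f0)@a,s["torque"]@a,np.rad2deg(s["joint_pos"]-q0))
cv2.imwrite("pics/w5.png",optics.snapshot("wrist")["img"]);cv2.imwrite("pics/side5.png",optics.snapshot("side")["img"])
```

```text
35 6.6583 0.010614177382084256 [ 0.0009 -0.0006  0.0005] 0.5313082976251442 0.053727137790165684 [-0.0026 -0.      0.0182 -0.0502  0.0179 -0.0483 34.9932]
70 7.3917 0.010587242389933886 [ 0.0008 -0.0005  0.0004] 0.4343670146883018 0.08773325740990513 [-0.0014  0.0016  0.0189 -0.0462  0.0185 -0.0424 69.9943]
```

View pics/w5.png

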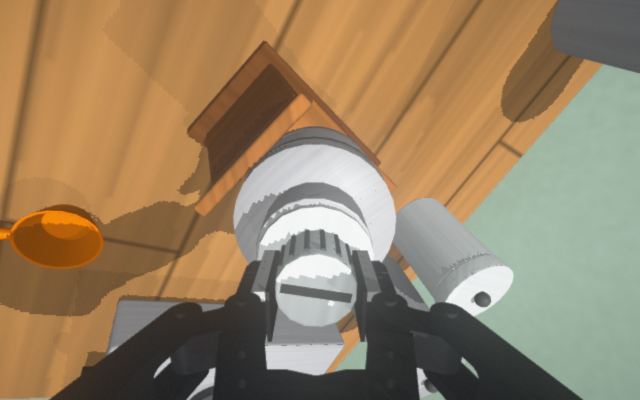

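The groove stayed fixed to the hand, still at (315,293), while the scene turned, so the cap itself rotated 70°. I'll draw it out along the axis.

Run:
```python
from h import *
from workcell import r,eoat,status,optics
np.set_printoptions(precision=4,suppress=True)
N=np.load("neck.npy");a=axis()
print(r.movel(N+a*.045,vel=.05,stop_force=20))
s=status.read_state(); e=s["ee_pos"]-N; print(s["time"],e@a,s["contact_force"],s["grip_width"])
print(r.movel(N+a*.15,vel=.12,stop_force=20)); r.sleep(.1)
s=status.read_state(); e=s["ee_pos"]-N; print(s["time"],e@a,s["contact_force"],s["grip_width"],s["joint_pos"])
cv2.imwrite("pics/w6.png",optics.snapshot("wrist")["img"]);cv2.imwrite("pics/side6.png",optics.snapshot("side")["img"][50:350,200:500].repeat(2,0).repeat(2,1))
```

```text
False
8.3333 0.04478897935254615 [-0.0098  0.0741 -1.2895] 0.3945851811293036
False
9.4583 0.14908692474732022 [ 0.4957 -0.318  -0.7617] 0.3962084192286938 [ 0.6649 -0.0432 -0.2473  2.02   -0.0988  0.7344  0.9727]
```

View pics/w6.png

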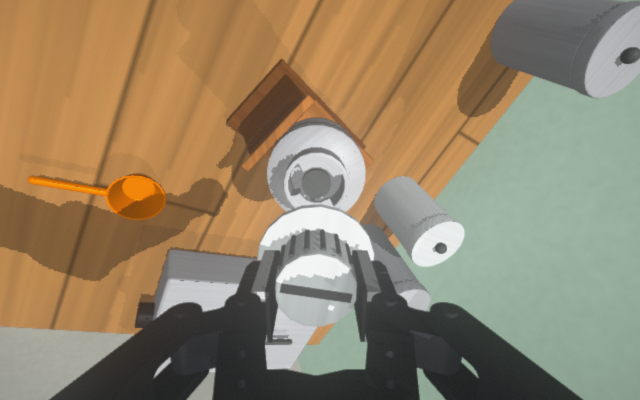

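View pics/side6.png

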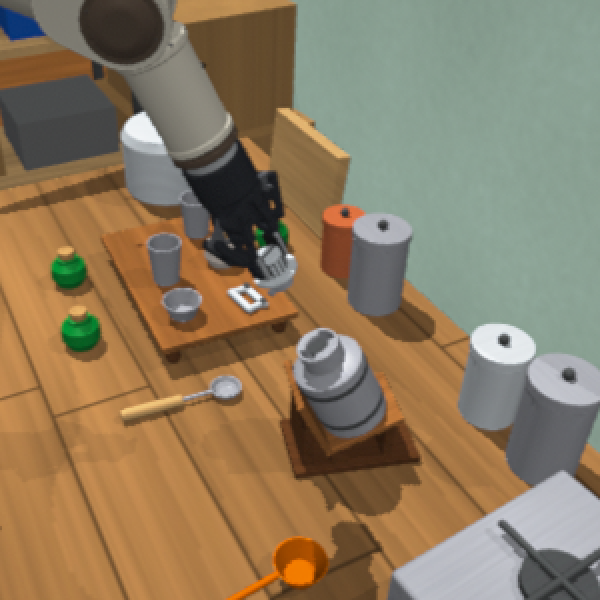

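The cap is out and gripped with the neck empty, and everything else is where it was. Next I'll turn the tool upright up high and carry the cap above the clear place.

Run:
```python
from h import *
from workcell import r,eoat,status,optics
np.set_printoptions(precision=4,suppress=True)
M=R.from_euler("z",30,degrees=True).as_matrix()@np.column_stack([[0,0,-1.],[0,1,0],[1,0,0]])
r.movel([.50,-.20,.36],vel=.12,attitude=quat(M))
r.movel([.497,.322,.30],vel=.2)
r.sleep(.2)
s=status.read_state(); print(s["time"],s["ee_pos"],s["grip_width"],s["contact_force"])
d=optics.snapshot("wrist");cv2.imwrite("pics/w7.png",d["img"])
np.savez("w7.npz",**{k:d[k] for k in("fx","cx","cy","hand_eye")},ee_pos=s["ee_pos"],ee_rot=s["ee_rot"])
cv2.imwrite("pics/scene7.png",optics.snapshot("scene")["img"]);cv2.imwrite("pics/side7.png",optics.snapshot("side")["img"][50:350,150:450].repeat(2,0).repeat(2,1))
```

```text
13.1667 [0.4972 0.3216 0.3001] 0.3973538960363234 [-0.2471  0.4999 -1.2359]
```

View pics/w7.png

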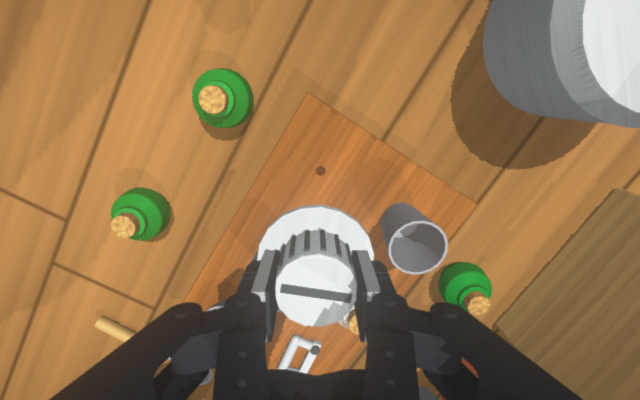

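View pics/side7.png

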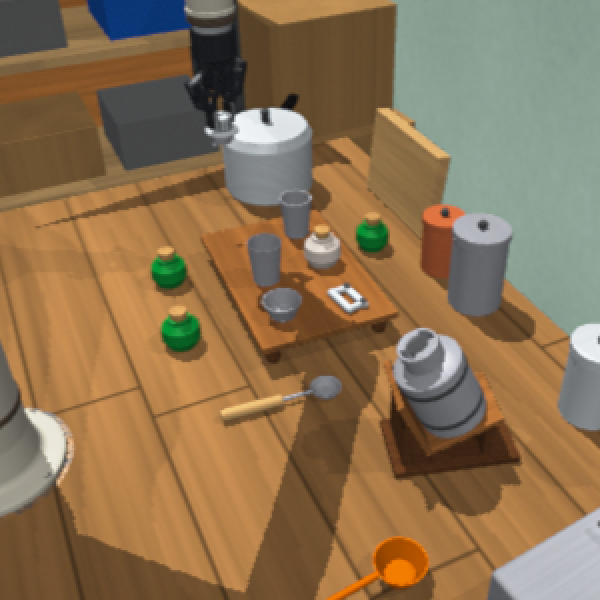

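View pics/scene7.png

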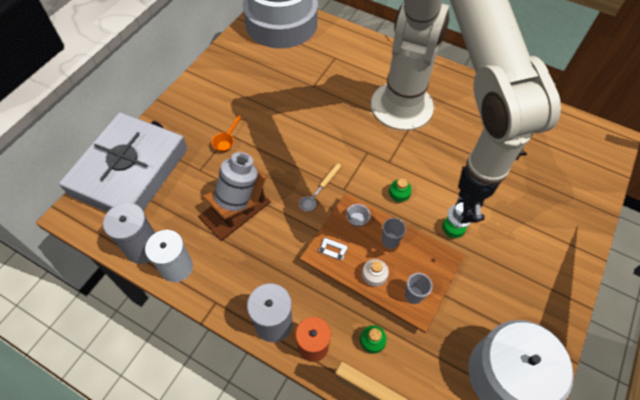

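The scene, side and wrist views all show the cap held above the empty corner of the shelf, with nothing disturbed. I'll cross-check the slot in the wrist view, using the corners at (308,95) and (475,203), the knot at (320,171) and the glass rim at (418,247).

Run:
```python
from h import *
np.set_printoptions(precision=4,suppress=True)
d=np.load("w7.npz"); C=wcam(d,d)
for n,p,z in [("c1",(308,95),.05),("c2",(475,203),.05),("knot",(320,171),.05),("rim",(418,247),.13)]: print(n,onz(C,p,z))
im=cv2.imread("pics/scene7.png")
cv2.imwrite("pics/s7c.png",cv2.resize(im[190:340,290:480],None,fx=4,fy=4,interpolation=cv2.INTER_CUBIC))
```

```text
c1 [0.4517 0.3826 0.05  ]
c2 [0.6943 0.3748 0.05  ]
knot [0.5072 0.3139 0.05  ]
rim [0.6251 0.3105 0.13  ]
```

View pics/s7c.png

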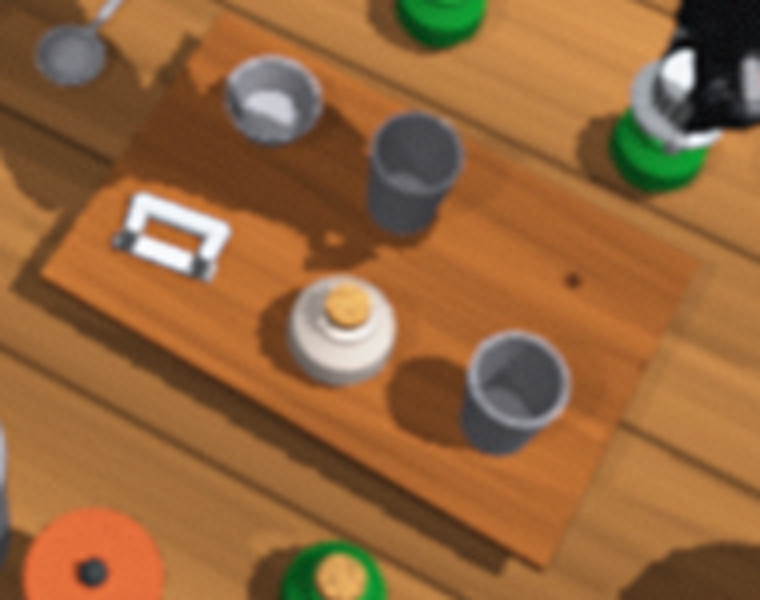

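The measurements agree to within a few mm. I'll set the cap down at (0.491, 0.341), clear of the small knot, about 40 mm inside both edges and more than 60 mm from the glasses. The final descent will be slow and stop on contact.

Run:
```python
from h import *
from workcell import r,eoat,status,optics
np.set_printoptions(precision=4,suppress=True)
r.movel([.491,.341,.20],vel=.12)
r.movel([.491,.341,.095],vel=.08); r.sleep(.2)
f0=status.read_state()["contact_force"]
hit=r.movel([.491,.341,.072],vel=.012,stop_force=4); r.sleep(.3)
s=status.read_state(); print(hit,s["time"],s["ee_pos"],s["grip_width"],s["contact_force"]-f0,s["torque"])
cv2.imwrite("pics/w8.png",optics.snapshot("wrist")["img"]);cv2.imwrite("pics/side8.png",cv2.resize(optics.snapshot("side")["img"][90:240,200:360],None,fx=4,fy=4,interpolation=cv2.INTER_CUBIC))
```

```text
True 17.5333 [0.4909 0.341  0.079 ] 0.3971135067739743 [-1.8356  0.3784  6.5055] [-0.0229  0.0144  0.0091]
```

View pics/w8.png

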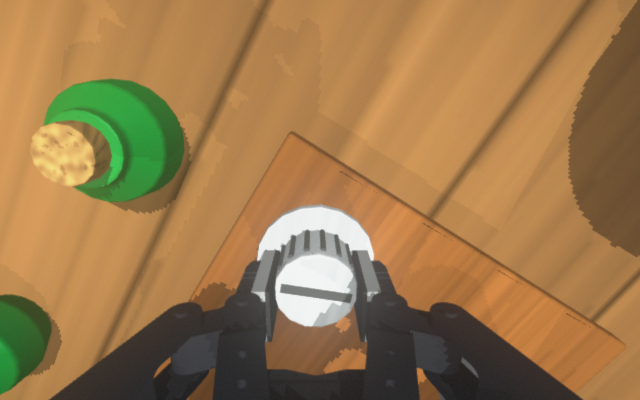

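View pics/side8.png

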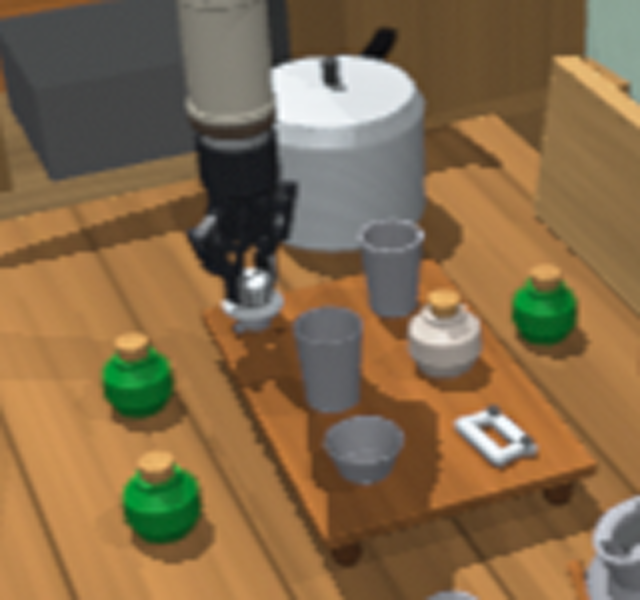

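Contact came at TCP z = 0.079 with 6.5 N, as predicted, so the foot is on the board with the cap upright and still held. Now I'll release it and retreat straight up.

Run:
```python
from h import *
from workcell import r,eoat,status,optics
np.set_printoptions(precision=4,suppress=True)
eoat.set_gripper(0.65); r.sleep(.2)
r.movel([.491,.341,.13],vel=.04); r.movel([.491,.341,.30],vel=.15); r.sleep(.2)
s=status.read_state(); print(s["time"],s["ee_pos"],s["contact_force"])
d=optics.snapshot("wrist"); cv2.imwrite("pics/w9.png",d["img"]); C=wcam(d,s); np.save("w9T.npy",C["T"])
cv2.imwrite("pics/scene9.png",optics.snapshot("scene")["img"])
cv2.imwrite("pics/side9.png",cv2.resize(optics.snapshot("side")["img"][90:240,200:400],None,fx=4,fy=4,interpolation=cv2.INTER_CUBIC))
```

```text
21.1083 [0.4907 0.3408 0.2991] [-0.2358 -0.5442  1.5173]
```

View pics/w9.png

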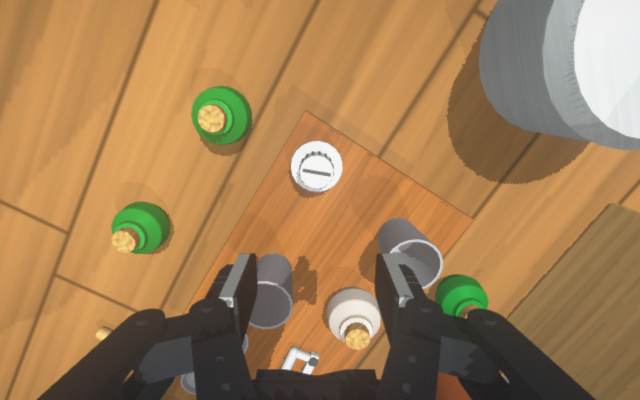

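View pics/side9.png

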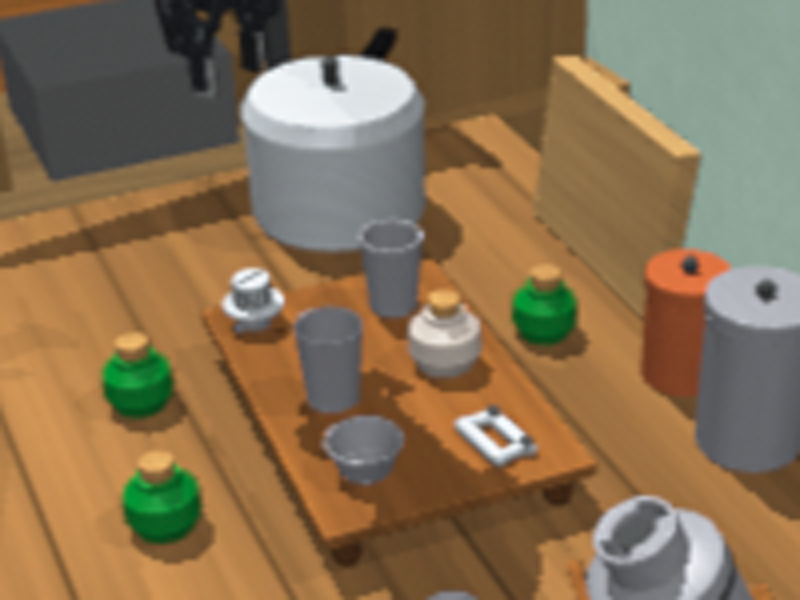

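View pics/scene9.png

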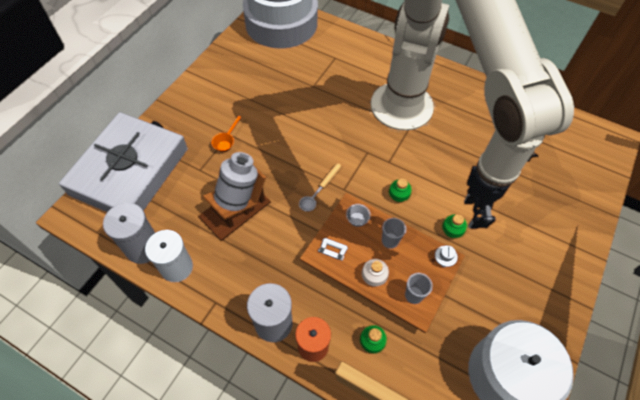

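The cap stands upright with its knob on top in the gap, at wrist (317,167) and scene (446,256). It is clear of everything, and the other items are at their earlier pixels. I'm handing in.

Run:
```python
from workcell import r,status
print(r.hand_in(), status.read_state()["time"])
```

```text
the job is handed in; nothing more can be done
the job is handed in; nothing more can be done
```

The cap is off the canister and standing upright, knob up, in the clear gap on the shelf, and the job is handed in. My last clock reading was about 21 s of the 45 s allowed. No verdict was reported, so the checks below are my own.

- **Opening:** I gripped the knob along the canister's axis at 70 N and pressed the cap in 8.3 mm. The spring force read about 8.2 N, as expected for that depth. I then turned it 70° anticlockwise with the last joint; the groove stayed fixed in the hand, so the cap did not slip. It drew out freely along the axis.
- **Placing:** I lowered the cap slowly at about (0.491, 0.341) m until it touched. Contact came at TCP height 0.079 m, as predicted, and reached 6.5 N. I let go only after it was down, then backed straight up.
- **Last pictures:** The cap is upright, about 40 mm inside the shelf's edges and by my estimate more than 60 mm from the nearest glass. The other things look unmoved in the scene and side views; I compared them by eye and did not measure them again.

No check failed. The only disagreements were small:
- The wrist camera put the neck about 1.1 mm from the first estimate, and I corrected for that.
- Shelf corner positions differed between cameras by several mm, at worst about 20 mm. The three estimates of the corner I used agreed to about 6 mm.
- The tool drifted about 1 mm sideways during the twist.

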